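# Nip a foam glue-up in the screw press

### The job

The glued foam blank on the bed of the small screw press is not fully in yet: push it by its end with your fingertips along the rails until it rests against the stop at the far end of the bed. Then close the press on it by pushing the hand wheel round by its upright handle, exactly one full turn clockwise seen from above, so that the handle comes back to where it started; that sets the spring pressure, and more would crush the foam. Push gently, do not grip or lift anything, and leave the other things on the table alone.

Things in the scene. Friction and masses are not known exactly. Their poses are not given: they have to be found in the camera images.
- press: Small grey screw press fixed to the table. Origin: on the table under the screw axis; z up. Bed 170 (x) by 290 (y) mm, y = -160 to +130, top 30 mm high; rails 12 mm high along y, 86 mm apart. Two 18 mm columns at x = +-68, y = 0 carry a crosshead, 176 (x) by 60 (y) mm, 140 to 179 mm high. End stop at the +y end; the blank goes in from the -y end.
- stop_face (a point): Middle of the face of the end stop (upright steel plate 84 mm wide, 46 mm high above the bed), at y = +100 of the press, 52 mm above the table; it looks to -y of the press; axes as the press.
- blank: White foam blank of two glued layers, 80 (x) by 280 (y) by 44 (z) mm, about 80 g, loose on the bed between the rails with 3 mm play each side. Origin: centre of its underside; y along its length, towards the stop. It starts 30 to 60 mm short of the stop, its near end sticking out over the -y end of the bed. Under 2 N slides it.
- blank_near_end (a point): Middle of the blank's -y end face (80 by 44 mm), the one to push on; 140 mm from its middle, 52 mm above the table. Once the blank is home this face is 180 mm from the screw axis, 20 mm beyond the end of the bed.
- blank_far_end (a point): Middle of the blank's +y end face, the one that meets the stop.
- press_wheel (a joint): Angle of the hand wheel in rad, growing clockwise seen from above (which lowers the platen); a turn is 6.283. Starts anywhere from -0.7 to 0.7. Stays where it is left; 2 to 4 N at the handle turn it. Wheel lying flat on top, 167 mm across, three spokes, rim 15 mm thick, its top 208 mm above the table, hub nut top 216 mm; wheel and handle sink 5 mm a turn.
- wheel_handle (a point): Middle of the grip of the wheel's black upright handle, on its axis, 240 mm above the table, 68 mm from the wheel's axis. The handle is 25 mm thick there and stands upright on the rim at the end of one spoke; the grip reaches from 212 mm to 265 mm above the table and has a rounded top.
- wheel_hub (a point): Centre of the hand wheel on its vertical axis, 210 mm above the table.
- platen_face (a point): Middle of the underside of the aluminium pressure platen (82 by 120 mm), which hangs on four springs under the follower. It starts 3 to 4 mm above the blank and comes down 5 mm a turn until it meets the foam; the springs take up the last 1 to 2 mm, pressing with 10 to 20 N.
- tape_measure: Bystander: yellow tape measure, 68x85x34 mm. Leave it alone. Origin: centre of its underside.
- marker: Bystander: black and white marker pen, 134 mm long. Leave it alone. Origin: centre of its underside.
- glue_bottle: Bystander: white glue bottle with orange nozzle, 60 mm across, 166 mm high, behind the press. Leave it alone. Origin: centre of its underside.
- offcut: Bystander: small white foam offcut, 30x50x28 mm, to the right in front of the press. Leave it alone. Origin: centre of its underside.
- foam_part: Bystander: white foam part, 98x137x36 mm, behind the press. Leave it alone. Origin: centre of its underside.
- follower_face (a point): Middle of the underside of the grey follower plate that slides on the columns; the screw drives it down 5 mm for each turn of the wheel.

How it is judged:
By the outcome, as a careful person would: the job done as asked, in the order asked, and still so for the second after the job is handed in, with the robot touching nothing.
It also fails if it takes over 64 s, if anything falls off the work surface, if the arm or the gripper's body presses on something with over 40 N, if the wrist force passes 120 N, or if a joint passes its speed limit or range.

### The arm

A 6-joint arm with a two-finger parallel gripper is mounted at the origin on a cart in front of the work surface, level with it; the furniture and walls round the work are solid. World frame = base frame: x ahead of the robot, y to its left, z up, the work surface at z = 0. Lengths are in m, angles in degrees, forces in N, time in s.
With the tool pointing down it reaches from about 0.25 to 0.725 m from the base axis. Payload 9.7 kg.
Tool frame: the origin (TCP) lies at the very end of the fingers, on their centre line; the grasp point (between the pads) lies 19 mm behind it; z points along the fingers, y is the direction in which the jaws open and shut (so a half turn about z gives the same grasp; the last joint's range is limited). The gripper opens to 85 mm and grips with 20 to 120 N. Pads are 22 mm wide; open, the fingers measure 114 mm over their backs; the gripper's body (76 mm by 85 mm) begins 54 mm behind the grasp point. The pads swing forward as they close: fully open they stand 13 mm farther back than shut.
Start: joints at [75.516, 4.979, 10.078, 95.1, 0, 90], TCP at [0.138, 0.533, 0.231] pointing down, gripper open.
Joint ranges: [-179.16, 179.16], [-48.56, 103.87], [-65.8, 70.77], [-126.05, 130.52], [-82.76, 87.17], [-180, 180]. Speed limits (degrees/s): [127.2, 127.2, 147.25, 180, 180, 180].

### API

Orientations are given as [roll, pitch, yaw] about the fixed x, y, z axes, in that order (R = Rz(yaw) Ry(pitch) Rx(roll)).
In Python, from workcell import bot, camera, ticket gives the robot as it stands.
- The arm moves only by the shell command python3 -m jog 'ROWS' [FORCE]. ROWS is a JSON object of lists of equal length, an entry for each row: "turn": the turn, a rotation vector about the world's x, y, z each as a share of 8 degrees, from -1 to 1, a list of three; "delta_pos": the shift along the world's x, y, z each as a share of 50 mm, from -1 to 1, a list of three; "hand": the opening, from -1 (shut) to 1 (fully open). A call has exactly 10 rows; each row shifts and turns the commanded pose from where the row before left it; what a row does not reach is not made up. A row lasts 1/10 s, in which the tool goes at most 50 mm and 8.59 degrees, less where a joint would pass 70% of its speed; a pose out of reach is approached as far as the arm can. A call with a number of a shift or a turn outside -1 to 1 is refused whole. A call with a gripper value outside its range is refused whole. The fingers move at their own pace and stop on an object; FORCE is the grip in N (left out, the last holds). Time passes only in rows, so rows that do not move let the fingers close, or fill a call up. It gives the time, the measured TCP pose, the force and the opening at its end, in the units of the state.
- bot.get_obs(): the state, without advancing time (a new reading comes with each control period).
- camera(name): name is "scene" or "side" or "wrist"; returns a dict with "frame" (384x512x3 uint8, red, green, blue), "range_z" (384x512 float32, m along the optical axis (not along the pixel's ray), 0 where there is no reading), "fx", "fy", "cx", "cy" (pixels), "extrinsics" (4x4, takes a point from world to camera coordinates); the wrist camera has in their place "mount" (4x4, takes a point from camera to tool coordinates, whose origin is the TCP and whose axes are the flange's). Camera axes: x right, y up, looking along -z (the intrinsics and any distortion apply to the point x, -y, -z); pixel columns grow to the right and rows downward; lengths in m; the calibration is good to about 2 mm. A picture is of the moment at which its call begins: read the wrist's pose just before it.
- ticket.job_done(): hands the job in, once; it reports no verdict.
The state is a dict: "time": time; "q": joint angles; "qd": joint speeds; "joint_efforts": joint torques, N m; "ee_pos": TCP position; "tcp_rot": TCP orientation; "wrist_force": force on the tool from outside, world axes, zero at the start; "torque": the same for the moment, N m; "opening": finger opening in m.
Only numpy, scipy, OpenCV 4.12 (cv2) and the standard library are available. Lean on these libraries where they do the work, as an engineer would, in place of code of your own. Each camera call takes 0.05 s, during which the arm holds its last target.

## Working session

There is one attempt and no reset: what is moved stays moved. The work goes in short steps, Python scripts to look and compute and a shell command to move; the robot and the scene stay as the last step left them, time stands still between calls to the robot, and variables do not carry over. Pictures are saved under pics/ and viewed, and the job is handed in when it is done.

```bash
ls; mkdir -p pics; python3 - <<'E'
from workcell import bot,camera
import cv2
print(bot.get_obs())
for n in ["scene","side","wrist"]:
    c=camera(n); cv2.imwrite(f"pics/{n}0.png",c["frame"][:,:,::-1])
    print(n,c["fx"],c["fy"],c["cx"],c["cy"],[k for k in c],c.get("extrinsics",c.get("mount")).round(3).tolist())
E
```

```text
pics
{'time': 0.0, 'q': array([ 7.55158341e+01,  5.01007444e+00,  1.00345912e+01,  9.50983604e+01,
       -5.31221223e-04,  8.99997116e+01]), 'qd': array([ 0.0243315 ,  0.02711112,  0.00649986, -0.14817216, -0.08906721,
        0.09414959]), 'joint_efforts': array([-1.60293890e-03, -5.20380235e+01,  4.64810300e+01,  1.61416736e-02,
       -1.62876981e-04, -1.64419390e-06]), 'ee_pos': array([0.13750916, 0.53230473, 0.23059413]), 'tcp_rot': array([-1.79926156e+02,  5.30849026e-04,  1.65516123e+02]), 'wrist_force': array([ 0.25800561, -0.3097926 , -0.38917551]), 'torque': array([ 0.02423782, -0.03924629, -0.00038576]), 'opening': 0.08557601357252091}
scene 394.87202816524945 394.87202816524945 257.5334872069155 197.22069084996522 ['frame', 'range_z', 'fx', 'fy', 'cx', 'cy', 'extrinsics'] [[0.684, -0.729, -0.013, -0.274], [0.583, 0.536, 0.611, -0.545], [-0.438, -0.426, 0.792, -0.84], [0.0, 0.0, 0.0, 1.0]]
side 433.58777617688156 433.58777617688156 256.87715680634 188.70366048719563 ['frame', 'range_z', 'fx', 'fy', 'cx', 'cy', 'extrinsics'] [[-0.974, -0.225, 0.005, 0.627], [0.132, -0.554, 0.822, -0.115], [-0.183, 0.802, 0.569, -1.345], [0.0, 0.0, 0.0, 1.0]]
wrist 301.0675833405198 301.0675833405198 264.794599384637 182.6286013490249 ['frame', 'range_z', 'fx', 'fy', 'cx', 'cy', 'mount'] [[-0.001, 0.954, 0.3, 0.075], [1.0, 0.001, 0.0, -0.001], [0.0, 0.3, -0.954, -0.143], [0.0, 0.0, 0.0, 1.0]]
```

View pics/scene0.png

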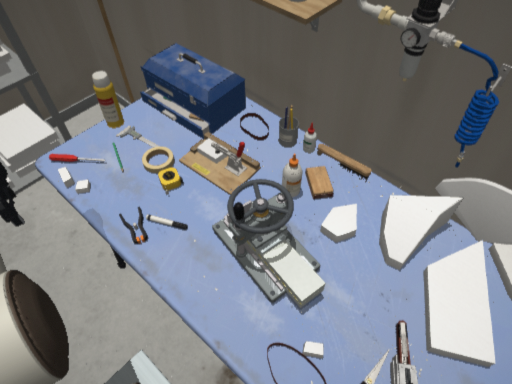

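View pics/side0.png

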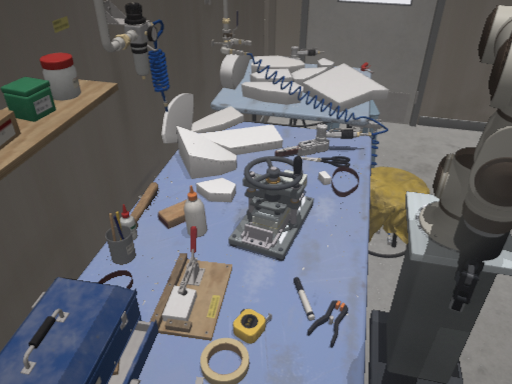

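View pics/wrist0.png

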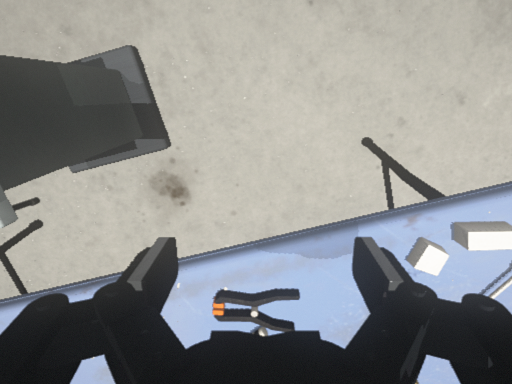

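The scene view shows the wheel around (261,207), its black handle around (238,212), the blank's near end around (310,290), and the stop end at upper left around (225,230). I'll enlarge that and get points.

```bash
cat > h.py <<'E'
from workcell import bot,camera
import cv2, numpy as np
def pts(c):
    """world xyz per pixel from depth"""
    z=c["range_z"]; v,u=np.mgrid[:384,:512]
    p=np.stack([(u-c["cx"])/c["fx"]*z,-(v-c["cy"])/c["fy"]*z,-z],-1)
    E=c["extrinsics"]; w=(p-E[:3,3])@E[:3,:3]
    w[z==0]=np.nan; return w
def crop(c,name,u0,v0,u1,v1,s):
    cv2.imwrite("pics/"+name,cv2.resize(c["frame"][v0:v1,u0:u1,::-1],None,fx=s,fy=s,interpolation=cv2.INTER_CUBIC))
def proj(c,P):
    E=c["extrinsics"];q=np.asarray(P)@E[:3,:3].T+E[:3,3]
    return np.stack([c["cx"]+c["fx"]*q[...,0]/-q[...,2],c["cy"]-c["fy"]*q[...,1]/-q[...,2]],-1)
def ray(c,u,v,h):
    E=c["extrinsics"];d=np.array([(u-c["cx"])/c["fx"],-(v-c["cy"])/c["fy"],-1])@E[:3,:3]
    o=-E[:3,:3].T@E[:3,3]; return o+d*(h-o[2])/d[2]
E
python3 - <<'E'
from h import *
c=camera("scene"); crop(c,"s1.png",200,165,340,315,4)
w=pts(c)
for u,v in [(238,212),(237,222),(261,200),(280,222),(290,265),(305,280),(310,298),(322,285),(300,300),(340,100)]:
    print(u,v,w[v,u].round(4), )
f=c["frame"].astype(int)
# blank top: white & z~0.074
m=(f.min(2)>150)&(np.abs(w[...,2]-.074)<.008)
m=m.astype(np.uint8); n,l,s,ce=cv2.connectedComponentsWithStats(m)
for i in range(1,n):
    if s[i,4]>60: print(s[i],ce[i])
c=camera("side"); crop(c,"s2.png",220,145,330,265,5)
E
```

```text
238 212 [0.4868 0.1391 0.2504]
237 222 [0.4848 0.1438 0.2066]
261 200 [0.568  0.1423 0.2149]
280 222 [0.5534 0.0666 0.2094]
290 265 [0.543  0.0171 0.0707]
305 280 [ 0.5355 -0.0389  0.0727]
310 298 [ 0.5165 -0.0731  0.0475]
322 285 [ 0.5545 -0.0785  0.0714]
300 300 [ 0.4868 -0.0629  0.0699]
340 100 [1.0579 0.2506 0.176 ]
[385 210  39  36 561] [402.19607843 228.98217469]
[263 243  25  16 178] [275.70224719 250.63483146]
[ 270  248   55   53 1364] [297.48460411 274.36950147]
```

```bash
sleep 0
```

```text
(no output)
```

View pics/s1.png

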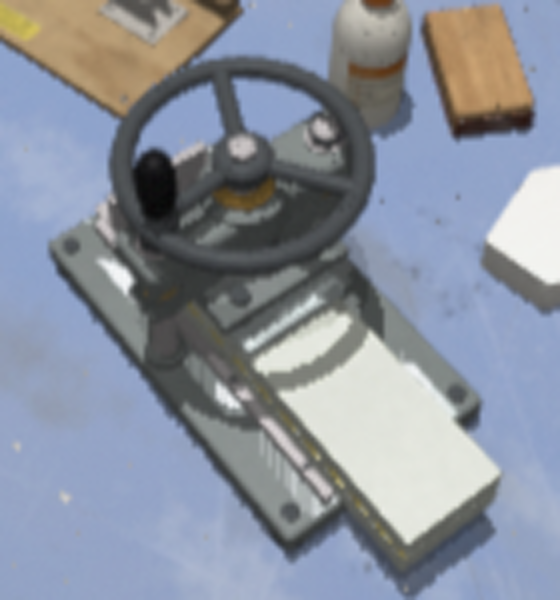

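View pics/s2.png

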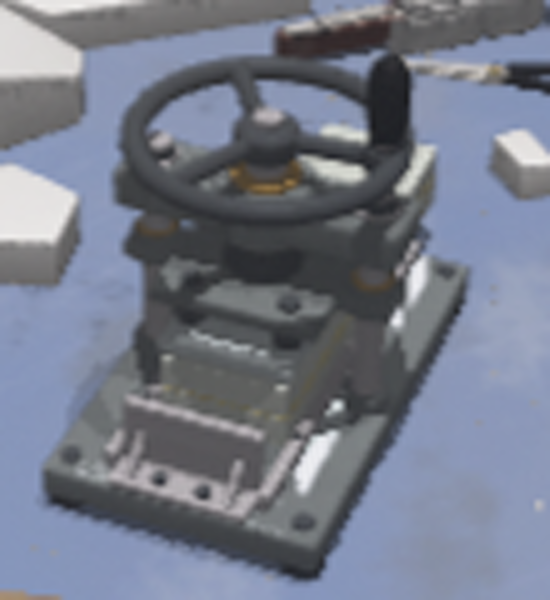

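```bash
python3 - <<'E'
from h import *
c=camera("scene"); w=pts(c); f=c["frame"].astype(int)
m=((f.min(2)>150)&(np.abs(w[...,2]-.072)<.008)).astype(np.uint8)
n,l,s,ce=cv2.connectedComponentsWithStats(m)
i=[k for k in range(1,n) if s[k,4]>1000 and s[k,0]<300][0]
yy,xx=np.nonzero(l==i)
P=np.array([ray(c,u,v,.074)[:2] for u,v in zip(xx,yy)])
r=cv2.minAreaRect((P*1000).astype(np.float32)); print(r,cv2.boxPoints(r))
print("blank top z",np.nanmedian(w[l==i][:,2]))
# rim fit: points near z 0.208
for name in("scene","side"):
    c=camera(name); w=pts(c)
    m=(np.abs(w[...,2]-.206)<.006)&(np.hypot(w[...,0]-.56,w[...,1]-.12)<.13)
    Q=w[m][:,:2]
    ctr=np.median(Q,0)
    from scipy.optimize import least_squares
    hub=least_squares(lambda p:(lambda d:np.where(d<.055,0,d-.076))(np.hypot(*(Q-p).T)),[.553,.13],loss='soft_l1',f_scale=.005).x
    k=(w[...,2]>.225)&(w[...,2]<.262)&(np.hypot(w[...,0]-.56,w[...,1]-.12)<.1)
    t=(w[...,2]>.258)&(w[...,2]<.28)&(np.hypot(w[...,0]-.56,w[...,1]-.12)<.1)
    print(name,len(Q),"hub",hub,"handle",np.nanmean(w[k],0),k.sum(),"top",np.nanmean(w[t],0),t.sum(),np.nanmax(w[k|t][:,2]))
E
```

```text
((535.9177856445312, -10.269996643066406), (130.1838836669922, 78.15804290771484), 79.83848571777344) [[485.968    -67.446465]
 [562.9001   -81.23539 ]
 [585.86755   46.90647 ]
 [508.9355    60.695396]]
blank top z 0.07336955535335346
scene 1320 hub [0.56093417 0.13911423] handle [0.49030608 0.14177143 0.24737403] 112 top [0.49421704 0.14575873 0.26220341] 49 0.2666529399079215
side 811 hub [0.56528177 0.14515511] handle [0.49758229 0.1553306  0.2450789 ] 108 top [0.49827175 0.15147935 0.26255237] 31 0.2668690661451005
```

The scene and side views agree on the layout:
- The hub is at about (.563,.142) and the handle at about (.497,.147), on the robot side.
- The press +y axis points along about 80° in the world.
- The blank's near end is at about (.524,-.074), so it is about 38 mm short.

Next I'll check the offcut's position and the press axis.

```bash
python3 - <<'E'
from h import *
c=camera("scene"); w=pts(c)
print("offcut",w[349,314], "bottle",w[165,295])
np.save("w0.npy",w); cv2.imwrite("pics/scene_base.png",c["frame"][:,:,::-1])
# bed corners seen in crop s1 at z=.03 : left(55,245) front(288,552) right(478,412)
for a,b in [(55,240),(288,545),(478,403)]: print(ray(c,200+a/4,165+b/4,.03).round(4))
s=camera("side")
# bed corners in s2 crop: left (45,470), bottom(318,560), right (466,278) ; handle top centre
for a,b in [(47,470),(318,553),(468,272)]: print("side",ray(s,220+a/5,145+b/5,.03).round(4))
# handle axis by rays at mid-grip height
print("handle scene",ray(c,200+156/4,165+185/4,.24).round(4),"side",ray(s,220+391/5,145+107/5,.24).round(4))
print("hub nut scene",ray(c,200+242/4,165+147/4,.216).round(4),"side",ray(s,220+268/5,145+116/5,.216).round(4))
E
```

```text
offcut [ 0.43119947 -0.15589849  0.02513146] bottle [0.77542159 0.19933882 0.13309128]
[0.509  0.2781 0.03  ]
[ 0.4505 -0.0038  0.03  ]
[ 0.6135 -0.0307  0.03  ]
side [0.6652 0.2562 0.03  ]
side [0.5018 0.2877 0.03  ]
side [0.4532 0.0074 0.03  ]
handle scene [0.4948 0.1446 0.24  ] side [0.4936 0.1574 0.24  ]
hub nut scene [0.5626 0.1389 0.216 ] side [0.5633 0.1441 0.216 ]
```

```bash
python3 -m jog '{"delta_pos":[[0.38,-0.65,0.3],[0.38,-0.65,0.3],[0.38,-0.65,0.3],[0.38,-0.65,0.3],[0.38,-0.65,0.2],[0.38,-0.65,0],[0.38,-0.65,0],[0.38,-0.65,0],[0.38,-0.65,0],[0.38,-0.65,0]],"turn":[[0,0,0.6],[0,0,0.6],[0,0,0.6],[0,0,0.6],[0,0,0.6],[0,0,0.6],[0,0,0.6],[0,0,0.6],[0,0,0.6],[0,0,0.6]],"hand":[-1,-1,-1,-1,-1,-1,-1,-1,-1,-1]}' 20
```

```text
time: 1.5
ee_pos: [0.328, 0.2061, 0.3015]
tcp_rot: [-180.0, 0.0, -146.3]
wrist_force: [0.6, -0.2, 0.3]
opening: 0.0002
```

```bash
python3 -m jog '{"delta_pos":[[0.37,-0.67,0],[0.37,-0.67,0],[0.37,-0.67,0],[0.37,-0.67,0],[0.37,-0.67,0],[0.37,-0.67,0],[0.37,-0.67,-0.2],[0.37,-0.67,-0.4],[0.37,-0.67,-0.4],[0.37,-0.67,-0.4]],"turn":[[0,0,0.57],[0,0,0.57],[0,0,0.57],[0,0,0.57],[0,0,0.57],[0,0,0.57],[0,0,0.57],[0,0,0.57],[0,0,0.57],[0,0,0.57]],"hand":[-1,-1,-1,-1,-1,-1,-1,-1,-1,-1]}' && python3 - <<'E'
from h import *
for n in("scene","side","wrist"):
    c=camera(n); cv2.imwrite(f"pics/{n}_a.png",c["frame"][:,:,::-1])
print(bot.get_obs()["q"].round(1))
E
```

```text
time: 2.5
ee_pos: [0.5131, -0.1291, 0.2307]
tcp_rot: [-180.0, 0.0, -100.7]
wrist_force: [0.1, 0.2, -0.1]
opening: 0.0001
[-14.1   2.2   6.9  94.9  -0.  -93.1]
```

View pics/scene_a.png

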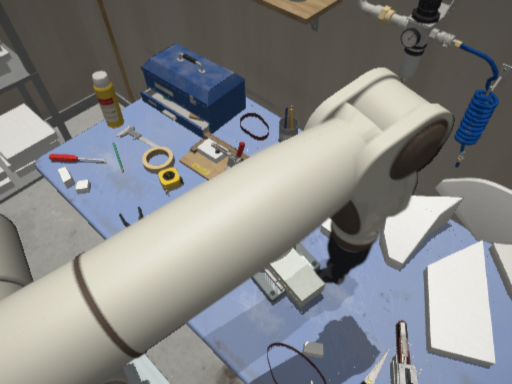

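View pics/wrist_a.png

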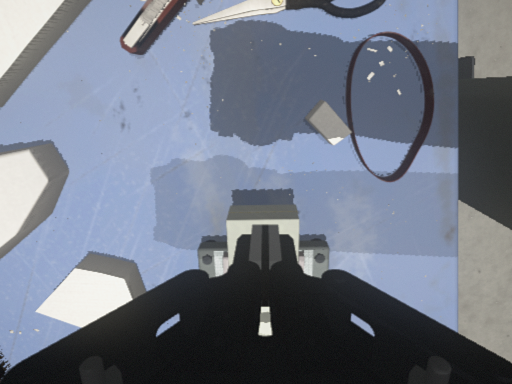

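The wrist view shows the fingertips at u≈264 and the blank's end face spanning u≈227 to 298 (middle 262), so they are centred. I'll go down behind the end face.

```bash
python3 -m jog '{"delta_pos":[[0,0,-0.4],[0,0,-0.4],[0,0,-0.4],[0,0,-0.4],[0,0,-0.4],[0,0,-0.4],[0,0,-0.4],[0,0,-0.4],[0,0,-0.3],[0,0,-0.1]],"turn":[[0,0,0],[0,0,0],[0,0,0],[0,0,0],[0,0,0],[0,0,0],[0,0,0],[0,0,0],[0,0,0],[0,0,0]],"hand":[-1,-1,-1,-1,-1,-1,-1,-1,-1,-1]}' && python3 - <<'E'
from h import *
for n in("scene","wrist"):
    c=camera(n); cv2.imwrite(f"pics/{n}_b.png",c["frame"][:,:,::-1])
E
```

```text
time: 3.65
ee_pos: [0.512, -0.1268, 0.0504]
tcp_rot: [179.9, 0.0, -100.9]
wrist_force: [-0.5, -0.0, 0.8]
opening: -0.0001
```

View pics/scene_b.png

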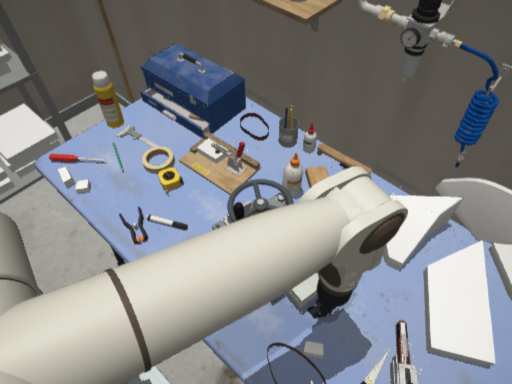

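View pics/wrist_b.png

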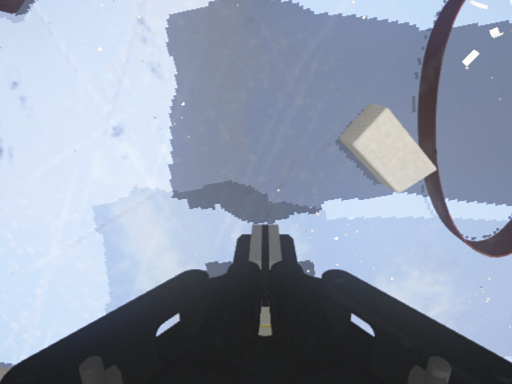

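The tip is behind the blank's end at mid height, and the offcut is clear. Now a slow push along +y of the press.

```bash
python3 -m jog '{"delta_pos":[[0.03,0.17,0],[0.03,0.17,0],[0.03,0.17,0],[0.03,0.17,0],[0.025,0.12,0],[0.02,0.1,0],[0.02,0.1,0],[0.02,0.1,0],[0.02,0.1,0],[0.02,0.1,0]],"turn":[[0,0,0],[0,0,0],[0,0,0],[0,0,0],[0,0,0],[0,0,0],[0,0,0],[0,0,0],[0,0,0],[0,0,0]],"hand":[-1,-1,-1,-1,-1,-1,-1,-1,-1,-1]}' && python3 - <<'E'
from h import *
c=camera("side"); crop(c,"side_c.png",220,145,330,265,5)
E
```

```text
time: 4.75
ee_pos: [0.5249, -0.0622, 0.0513]
tcp_rot: [180.0, -0.0, -100.9]
wrist_force: [0.4, 0.4, 0.5]
opening: 0.0
```

View pics/side_c.png

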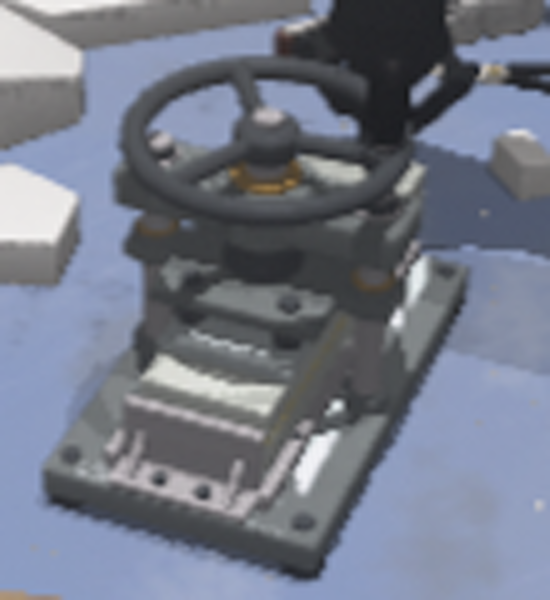

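The white foam is now visible right behind the stop plate at about (215,385) in the crop. I estimate about 15 mm to go, so I'll go slower.

```bash
python3 -m jog '{"delta_pos":[[0.01,0.04,0],[0.01,0.04,0],[0.005,0.03,0],[0.005,0.03,0],[0.005,0.03,0],[0.005,0.03,0],[0.005,0.02,0],[0.005,0.02,0],[0,0,0],[0,0,0]],"turn":[[0,0,0],[0,0,0],[0,0,0],[0,0,0],[0,0,0],[0,0,0],[0,0,0],[0,0,0],[0,0,0],[0,0,0]],"hand":[-1,-1,-1,-1,-1,-1,-1,-1,-1,-1]}'
```

```text
time: 5.8
ee_pos: [0.5273, -0.0505, 0.0513]
tcp_rot: [-180.0, 0.0, -100.9]
wrist_force: [-0.1, 0.2, -0.1]
opening: -0.0004
```

```bash
python3 - <<'E'
from h import *
c=camera("side"); crop(c,"side_d.png",235,190,300,255,8)
print(bot.get_obs()["wrist_force"])
E
```

```text
[-0.67289527 -0.09155916 -0.23289957]
```

View pics/side_d.png

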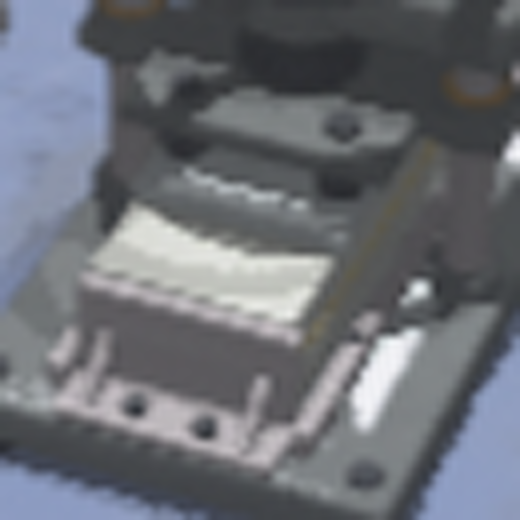

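The foam is now nearly at the stop plate's top edge. I'll take millimetre steps and watch the force.

```bash
python3 -m jog '{"delta_pos":[[0.003,0.014,0],[0.003,0.014,0],[0.003,0.014,0],[0.003,0.014,0],[0.003,0.014,0],[0,0,0],[0,0,0],[0,0,0],[0,0,0],[0,0,0]],"turn":[[0,0,0],[0,0,0],[0,0,0],[0,0,0],[0,0,0],[0,0,0],[0,0,0],[0,0,0],[0,0,0],[0,0,0]],"hand":[-1,-1,-1,-1,-1,-1,-1,-1,-1,-1]}'
```

```text
time: 6.85
ee_pos: [0.5281, -0.047, 0.0513]
tcp_rot: [-180.0, 0.0, -100.9]
wrist_force: [-0.2, -0.1, -0.2]
opening: -0.0
```

```bash
python3 -m jog '{"delta_pos":[[0.002,0.01,0],[0.002,0.01,0],[0.002,0.01,0],[0.002,0.01,0],[0,0,0],[0,0,0],[0,0,0],[0,0,0],[0,0,0],[0,0,0]],"turn":[[0,0,0],[0,0,0],[0,0,0],[0,0,0],[0,0,0],[0,0,0],[0,0,0],[0,0,0],[0,0,0],[0,0,0]],"hand":[-1,-1,-1,-1,-1,-1,-1,-1,-1,-1]}'
```

```text
time: 7.85
ee_pos: [0.5284, -0.0467, 0.0514]
tcp_rot: [-180.0, -0.2, -101.0]
wrist_force: [-1.6, -10.1, 1.2]
opening: 0.0001
```

The force rose to 10 N and the motion stalled at 190.7 mm from the axis, against 191 predicted, so the blank is home. I'll back off, then up.

```bash
python3 -m jog '{"delta_pos":[[-0.02,-0.1,0],[-0.04,-0.2,0],[-0.04,-0.2,0],[-0.04,-0.2,0],[-0.02,-0.1,0.2],[0,0,0.6],[0,0,0.9],[0,0,0.9],[0,0,0.9],[0,0,0.9]],"turn":[[0,0,0],[0,0,0],[0,0,0],[0,0,0],[0,0,0],[0,0,0],[0,0,0],[0,0,0],[0,0,0],[0,0,0]],"hand":[-1,-1,-1,-1,-1,-1,-1,-1,-1,-1]}'; python3 - <<'E'
from h import *
c=camera("side"); crop(c,"side_e.png",235,150,300,255,7)
c=camera("scene"); crop(c,"scene_e.png",180,150,360,320,4)
E
```

```text
time: 8.85
ee_pos: [0.5199, -0.0852, 0.2741]
tcp_rot: [-179.9, 0.0, -100.9]
wrist_force: [0.7, -0.6, -0.1]
opening: -0.0
```

View pics/side_e.png

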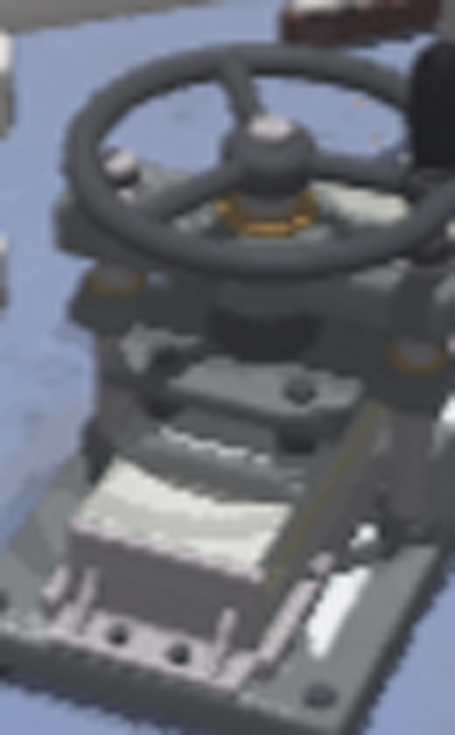

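View pics/scene_e.png

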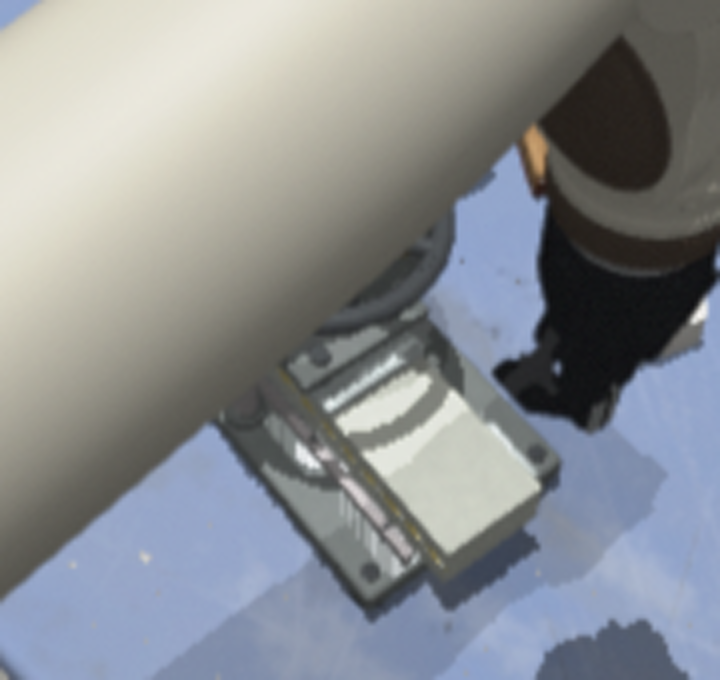

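The side crop shows the foam right up to the stop plate's top edge (around (165,550)), and the blank stayed home after I backed off. Now to the wheel: I'll come down on the handle circle about 50° behind the handle.

```bash
python3 -m jog '{"delta_pos":[[0,0.5,0.2],[0,0.6,0.2],[0,0.6,0.1],[-0.02,0.6,0],[-0.04,0.6,0],[-0.04,0.6,0],[0,0.07,0],[0,0,-0.5],[0,0,-0.4],[0,0,-0.2]],"turn":[[0,0,0],[0,0,0],[0,0,0],[0,0,0],[0,0,0],[0,0,0],[0,0,0],[0,0,0],[0,0,0],[0,0,0]],"hand":[-1,-1,-1,-1,-1,-1,-1,-1,-1,-1]}'; python3 - <<'E'
from h import *
c=camera("side"); crop(c,"side_f.png",220,100,350,215,6)
c=camera("wrist"); cv2.imwrite("pics/wrist_f.png",c["frame"][:,:,::-1])
E
```

```text
time: 9.95
ee_pos: [0.515, 0.0929, 0.2399]
tcp_rot: [179.9, -0.0, -100.9]
wrist_force: [-0.8, 0.4, 0.5]
opening: 0.0002
```

View pics/side_f.png

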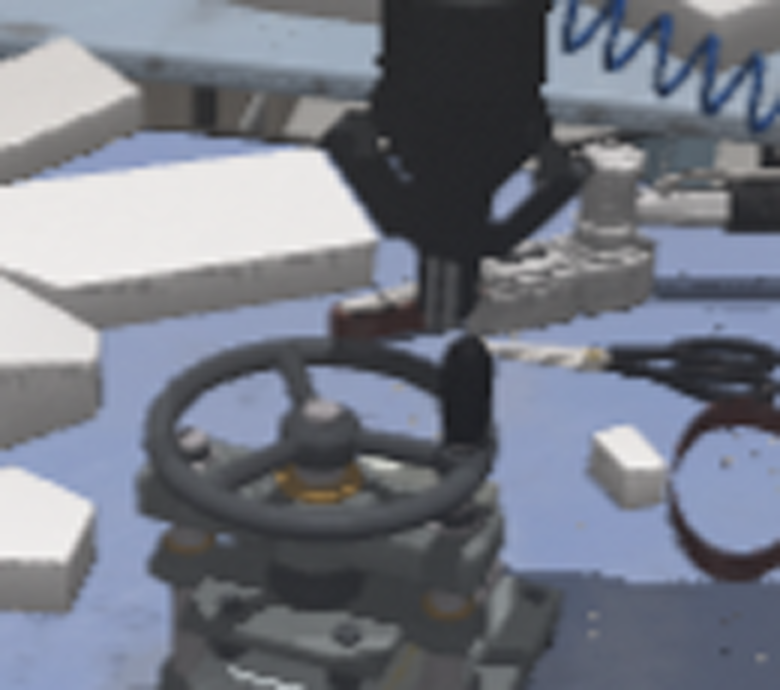

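View pics/wrist_f.png

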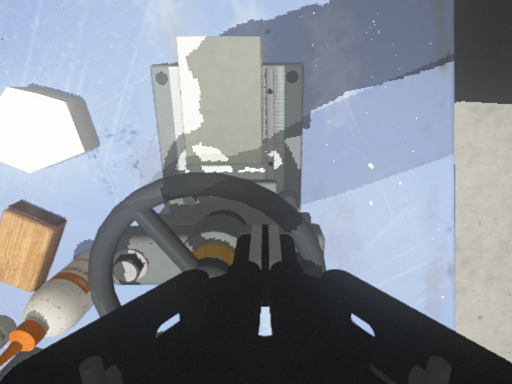

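The side crop shows the shut fingertips behind the handle (tip ~(445,325), handle ~(467,390)) and above the rim. I'll work out the step table for the circle.

```bash
python3 - <<'E'
import numpy as np
C=np.array([.5625,.141]);R=.068
def P(a): return C+R*np.array([np.cos(np.radians(a)),np.sin(np.radians(a))])
for a in (225,217,209,205,201): print(a,P(a).round(4),((P(a-4)-P(a))/.05).round(3))
print()
for a in range(201,-168,-8): print(a,P(a).round(3),((P(a-8)-P(a))/.05).round(2))
E
```

```text
225 [0.5144 0.0929] [-0.065  0.069]
217 [0.5082 0.1001] [-0.054  0.078]
209 [0.503 0.108] [-0.043  0.085]
205 [0.5009 0.1123] [-0.037  0.087]
201 [0.499  0.1166] [-0.031  0.09 ]

201 [0.499 0.117] [-0.06  0.18]
193 [0.496 0.126] [-0.03  0.19]
185 [0.495 0.135] [-0.    0.19]
177 [0.495 0.145] [0.02 0.19]
169 [0.496 0.154] [0.05 0.18]
161 [0.498 0.163] [0.07 0.17]
153 [0.502 0.172] [0.1  0.16]
145 [0.507 0.18 ] [0.12 0.15]
137 [0.513 0.187] [0.14 0.13]
129 [0.52  0.194] [0.16 0.11]
121 [0.527 0.199] [0.17 0.09]
113 [0.536 0.204] [0.18 0.06]
105 [0.545 0.207] [0.19 0.04]
97 [0.554 0.208] [0.19 0.01]
89 [0.564 0.209] [ 0.19 -0.02]
81 [0.573 0.208] [ 0.18 -0.04]
73 [0.582 0.206] [ 0.18 -0.07]
65 [0.591 0.203] [ 0.17 -0.09]
57 [0.6   0.198] [ 0.15 -0.11]
49 [0.607 0.192] [ 0.13 -0.13]
41 [0.614 0.186] [ 0.11 -0.15]
33 [0.62  0.178] [ 0.09 -0.17]
25 [0.624 0.17 ] [ 0.07 -0.18]
17 [0.628 0.161] [ 0.04 -0.18]
9 [0.63  0.152] [ 0.02 -0.19]
1 [0.63  0.142] [-0.01 -0.19]
-7 [0.63  0.133] [-0.04 -0.19]
-15 [0.628 0.123] [-0.06 -0.18]
-23 [0.625 0.114] [-0.09 -0.17]
-31 [0.621 0.106] [-0.11 -0.16]
-39 [0.615 0.098] [-0.13 -0.14]
-47 [0.609 0.091] [-0.15 -0.12]
-55 [0.602 0.085] [-0.16 -0.1 ]
-63 [0.593 0.08 ] [-0.17 -0.07]
-71 [0.585 0.077] [-0.18 -0.05]
-79 [0.575 0.074] [-0.19 -0.02]
-87 [0.566 0.073] [-0.19  0.  ]
-95 [0.557 0.073] [-0.19  0.03]
-103 [0.547 0.075] [-0.18  0.06]
-111 [0.538 0.078] [-0.17  0.08]
-119 [0.53  0.082] [-0.16  0.1 ]
-127 [0.522 0.087] [-0.14  0.12]
-135 [0.514 0.093] [-0.12  0.14]
-143 [0.508 0.1  ] [-0.1   0.16]
-151 [0.503 0.108] [-0.08  0.17]
-159 [0.499 0.117] [-0.06  0.18]
-167 [0.496 0.126] [-0.03  0.19]
```

```bash
python3 -m jog '{"delta_pos":[[-0.04,0.05,-0.1],[-0.06,0.07,-0.1],[-0.06,0.07,0],[-0.06,0.07,0],[-0.03,0.07,0],[0,0,0],[0,0,0],[0,0,0],[0,0,0],[0,0,0]],"turn":[[0,0,0],[0,0,0],[0,0,0],[0,0,0],[0,0,0],[0,0,0],[0,0,0],[0,0,0],[0,0,0],[0,0,0]],"hand":[-1,-1,-1,-1,-1,-1,-1,-1,-1,-1]}'
```

```text
time: 11.05
ee_pos: [0.503, 0.1099, 0.2312]
tcp_rot: [180.0, -0.0, -100.9]
wrist_force: [-0.2, 0.4, -0.1]
opening: 0.0003
```

```bash
python3 -m jog '{"delta_pos":[[-0.03,0.06,0],[-0.03,0.05,0],[-0.01,0.03,0],[0,0,0],[0,0,0],[0,0,0],[0,0,0],[0,0,0],[0,0,0],[0,0,0]],"turn":[[0,0,0],[0,0,0],[0,0,0],[0,0,0],[0,0,0],[0,0,0],[0,0,0],[0,0,0],[0,0,0],[0,0,0]],"hand":[-1,-1,-1,-1,-1,-1,-1,-1,-1,-1]}'; python3 - <<'E'
from h import *
print(bot.get_obs()["wrist_force"])
c=camera("side"); crop(c,"side_g.png",260,120,320,190,10); np.save("side_g.npy",c["frame"])
c=camera("scene"); crop(c,"scene_g.png",200,150,300,240,7)
E
```

```text
time: 12.05
ee_pos: [0.4995, 0.117, 0.2313]
tcp_rot: [180.0, 0.0, -100.9]
wrist_force: [-0.1, 0.0, 0.7]
opening: -0.0
[-0.08398969  0.00089234  0.68565957]
```

View pics/side_g.png

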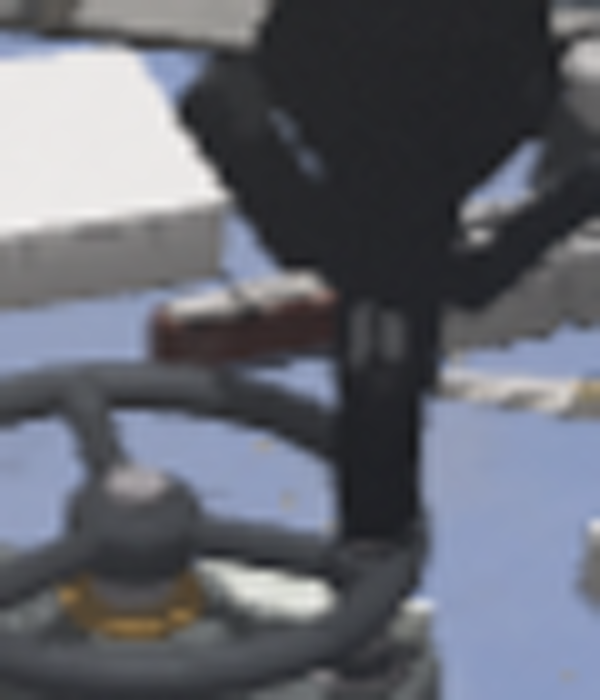

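View pics/scene_g.png

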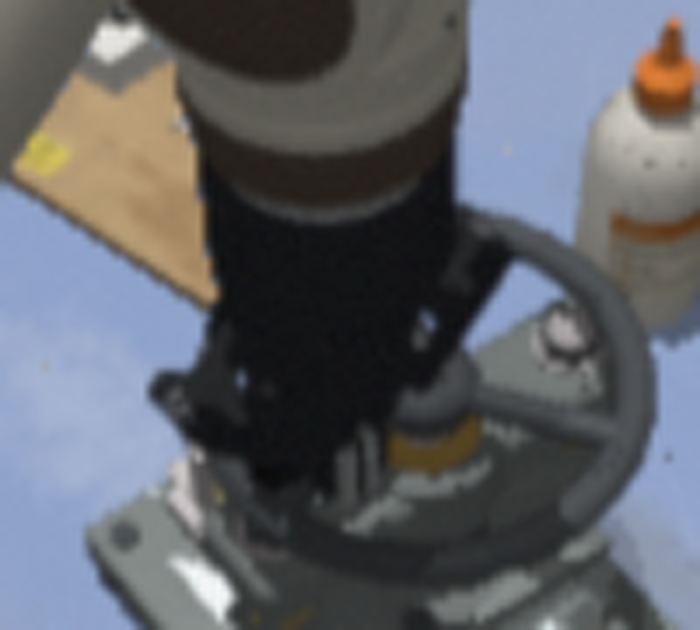

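No contact yet; finger and handle overlap in the side view. I'll creep on in 2–3 mm steps until the force shows.

```bash
python3 -m jog '{"delta_pos":[[-0.01,0.02,0],[-0.01,0.02,0],[-0.01,0.02,0],[0,0,0],[0,0,0],[0,0,0],[0,0,0],[0,0,0],[0,0,0],[0,0,0]],"turn":[[0,0,0],[0,0,0],[0,0,0],[0,0,0],[0,0,0],[0,0,0],[0,0,0],[0,0,0],[0,0,0],[0,0,0]],"hand":[-1,-1,-1,-1,-1,-1,-1,-1,-1,-1]}'
```

```text
time: 13.15
ee_pos: [0.498, 0.12, 0.2312]
tcp_rot: [180.0, -0.0, -100.9]
wrist_force: [-0.6, -0.1, 0.2]
opening: -0.0001
```

```bash
python3 -m jog '{"delta_pos":[[-0.01,0.02,0],[-0.01,0.02,0],[0,0.01,0],[0,0,0],[0,0,0],[0,0,0],[0,0,0],[0,0,0],[0,0,0],[0,0,0]],"turn":[[0,0,0],[0,0,0],[0,0,0],[0,0,0],[0,0,0],[0,0,0],[0,0,0],[0,0,0],[0,0,0],[0,0,0]],"hand":[-1,-1,-1,-1,-1,-1,-1,-1,-1,-1]}'
```

```text
time: 14.15
ee_pos: [0.497, 0.1225, 0.2313]
tcp_rot: [-180.0, 0.0, -100.9]
wrist_force: [0.2, -0.0, 0.1]
opening: -0.0001
```

```bash
python3 -m jog '{"delta_pos":[[-0.01,0.02,0],[0,0.02,0],[0,0,0],[0,0,0],[0,0,0],[0,0,0],[0,0,0],[0,0,0],[0,0,0],[0,0,0]],"turn":[[0,0,0],[0,0,0],[0,0,0],[0,0,0],[0,0,0],[0,0,0],[0,0,0],[0,0,0],[0,0,0],[0,0,0]],"hand":[-1,-1,-1,-1,-1,-1,-1,-1,-1,-1]}'
```

```text
time: 15.15
ee_pos: [0.4964, 0.1245, 0.2313]
tcp_rot: [180.0, -0.0, -100.9]
wrist_force: [-0.5, -1.3, -0.4]
opening: 0.0001
```

```bash
python3 -m jog '{"delta_pos":[[0,0.02,0],[-0.01,0.02,0],[0,0,0],[0,0,0],[0,0,0],[0,0,0],[0,0,0],[0,0,0],[0,0,0],[0,0,0]],"turn":[[0,0,0],[0,0,0],[0,0,0],[0,0,0],[0,0,0],[0,0,0],[0,0,0],[0,0,0],[0,0,0],[0,0,0]],"hand":[-1,-1,-1,-1,-1,-1,-1,-1,-1,-1]}'; python3 - <<'E'
from h import *
c=camera("side"); crop(c,"side_h.png",260,120,320,190,10)
d=np.abs(c["frame"].astype(int)-np.load("side_g.npy").astype(int)).sum(2)
print(d[165:200,240:320].max(), np.argwhere(d[165:200,240:320]>60)[:20]+[165,240])
E
```

```text
time: 16.15
ee_pos: [0.496, 0.1265, 0.2313]
tcp_rot: [180.0, 0.0, -100.9]
wrist_force: [-0.8, -0.0, -0.5]
opening: -0.0002
277 [[165 254]
 [165 267]
 [165 268]
 [165 272]
 [166 268]
 [167 301]
 [168 293]
 [168 301]
 [169 292]
 [169 293]
 [170 292]
 [170 293]
 [172 251]
 [172 286]
 [172 287]
 [172 288]
 [173 264]
 [173 265]
 [173 288]
 [173 290]]
```

Contact came at finger position about (.4963,.1243): −1.3 N in y, and that puts the handle axis at y≈.148, as measured. The finger must therefore come back to this same spot after one turn. Starting the circle.

```bash
python3 -m jog '{"delta_pos":[[-0.03,0.19,0],[0,0.19,0],[0.02,0.19,0],[0.05,0.18,0],[0.07,0.17,0],[0.1,0.16,0],[0.12,0.15,0],[0.14,0.13,0],[0.16,0.11,0],[0.17,0.09,0]],"turn":[[0,0,0],[0,0,0],[0,0,0],[0,0,0],[0,0,0],[0,0,0],[0,0,0],[0,0,0],[0,0,0],[0,0,0]],"hand":[-1,-1,-1,-1,-1,-1,-1,-1,-1,-1]}'; python3 - <<'E'
from h import *
c=camera("side"); crop(c,"side_i.png",220,100,350,215,6)
E
```

```text
time: 17.2
ee_pos: [0.5363, 0.2052, 0.231]
tcp_rot: [179.9, 0.0, -100.9]
wrist_force: [-2.1, -1.3, -0.3]
opening: 0.0002
```

View pics/side_i.png

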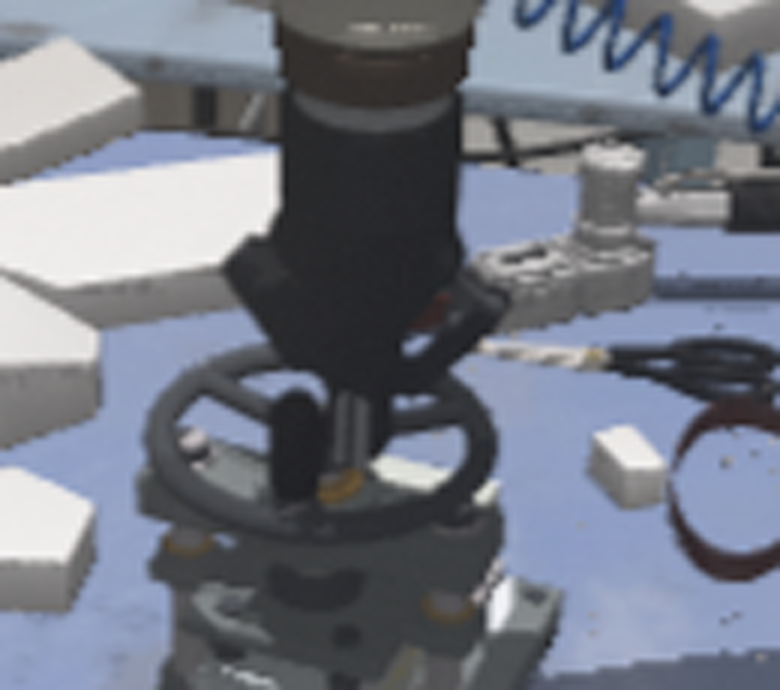

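The handle (crop ~(297,445)) is being pushed ahead of the fingers (~(350,430)). I'll continue.

```bash
python3 -m jog '{"delta_pos":[[0.18,0.05,0],[0.19,0.03,0],[0.19,0.01,0],[0.19,-0.02,0],[0.18,-0.04,0],[0.18,-0.07,0],[0.17,-0.09,0],[0.15,-0.11,0],[0.13,-0.13,0],[0.11,-0.15,0]],"turn":[[0,0,0],[0,0,0],[0,0,0],[0,0,0],[0,0,0],[0,0,0],[0,0,0],[0,0,0],[0,0,0],[0,0,0]],"hand":[-1,-1,-1,-1,-1,-1,-1,-1,-1,-1]}'; python3 - <<'E'
from h import *
c=camera("side"); crop(c,"side_j.png",220,100,350,215,6)
E
```

```text
time: 18.25
ee_pos: [0.62, 0.1782, 0.2313]
tcp_rot: [180.0, 0.0, -100.9]
wrist_force: [-3.9, 2.7, -0.8]
opening: 0.0001
```

View pics/side_j.png

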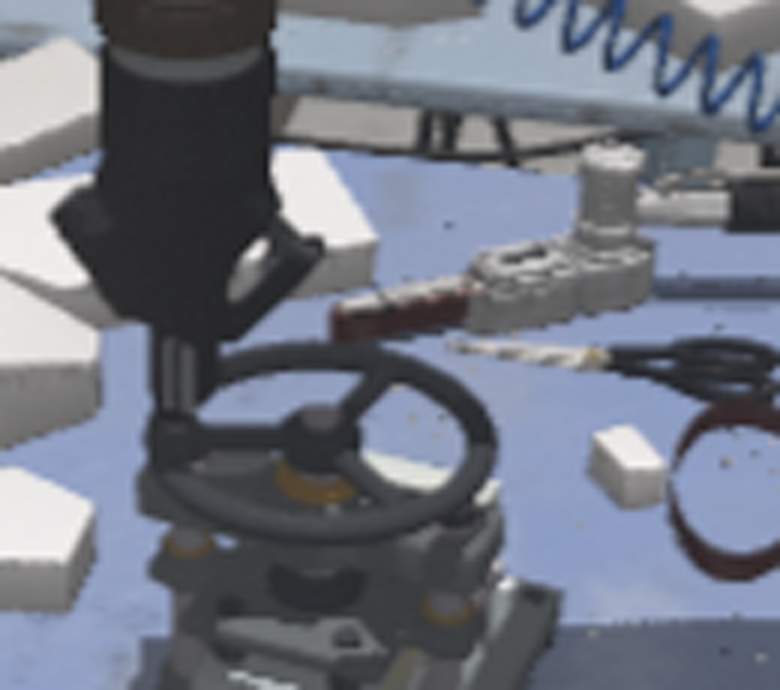

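The handle's spoke now points to the far side (~(175,440)), with the fingers still behind it and the force about 4.7 N. Continuing.

```bash
python3 -m jog '{"delta_pos":[[0.09,-0.17,0],[0.07,-0.18,0],[0.04,-0.18,0],[0.02,-0.19,0],[-0.01,-0.19,0],[-0.04,-0.19,0],[-0.06,-0.18,0],[-0.09,-0.17,0],[-0.11,-0.16,0],[-0.13,-0.14,0]],"turn":[[0,0,0],[0,0,0],[0,0,0],[0,0,0],[0,0,0],[0,0,0],[0,0,0],[0,0,0],[0,0,0],[0,0,0]],"hand":[-1,-1,-1,-1,-1,-1,-1,-1,-1,-1]}'; python3 - <<'E'
from h import *
c=camera("side"); crop(c,"side_k.png",220,100,350,215,6)
E
```

```text
time: 19.3
ee_pos: [0.6082, 0.0907, 0.2315]
tcp_rot: [-180.0, 0.1, -100.9]
wrist_force: [0.4, 7.7, 0.2]
opening: -0.0002
```

View pics/side_k.png

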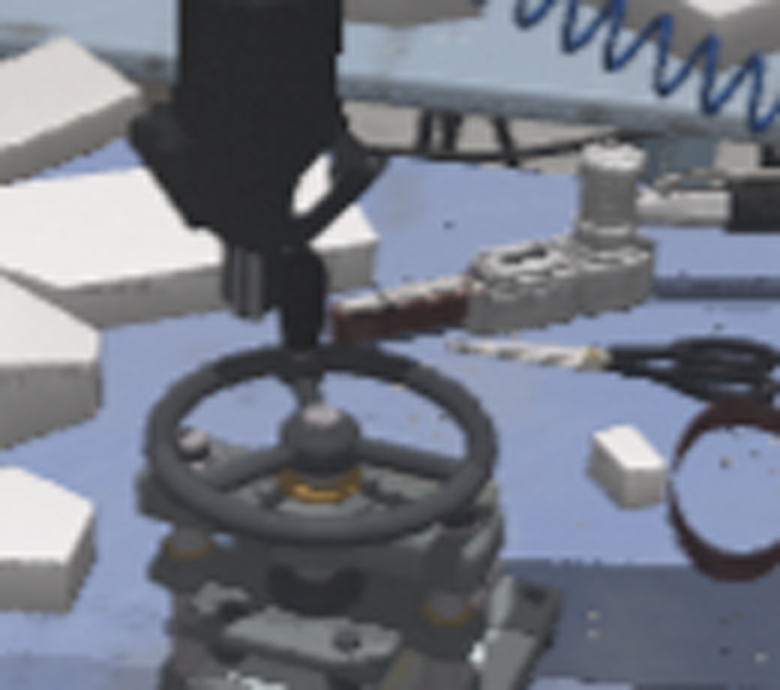

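The handle (crop ~(303,295)) is now at the -y side, with the fingers just left of it. Continuing.

```bash
python3 -m jog '{"delta_pos":[[-0.14,-0.12,0],[-0.16,-0.1,0],[-0.17,-0.07,0],[-0.18,-0.05,0],[-0.19,-0.02,0],[-0.19,0,0],[-0.19,0.03,0],[-0.18,0.06,0],[-0.17,0.08,0],[-0.16,0.1,0]],"turn":[[0,0,0],[0,0,0],[0,0,0],[0,0,0],[0,0,0],[0,0,0],[0,0,0],[0,0,0],[0,0,0],[0,0,0]],"hand":[-1,-1,-1,-1,-1,-1,-1,-1,-1,-1]}'; python3 - <<'E'
from h import *
c=camera("side"); crop(c,"side_l.png",220,100,350,215,6)
E
```

```text
time: 20.35
ee_pos: [0.521, 0.0865, 0.2313]
tcp_rot: [180.0, -0.0, -100.9]
wrist_force: [2.2, -1.1, -0.1]
opening: 0.0001
```

View pics/side_l.png

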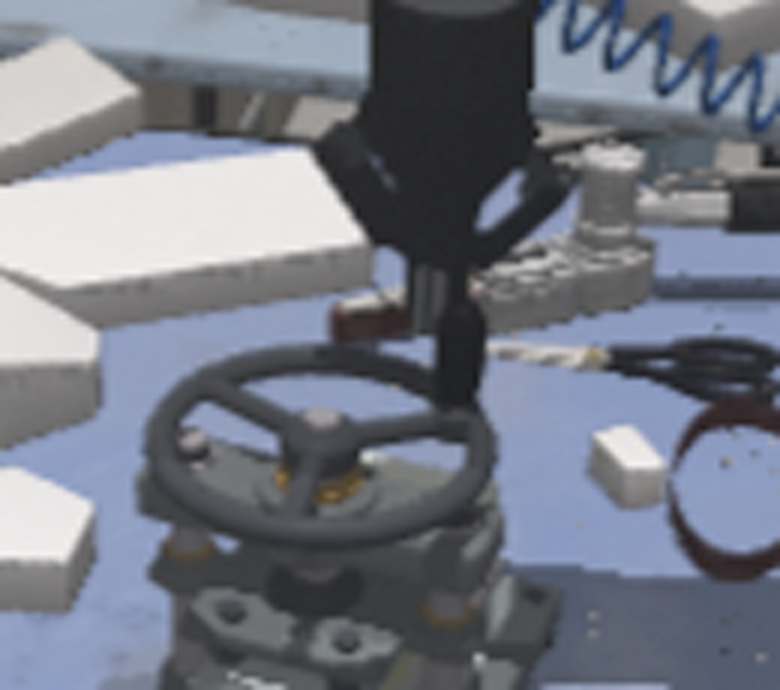

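The handle (~(462,355)) is about 40° short. I'll stop about 4° short to check.

```bash
python3 -m jog '{"delta_pos":[[-0.14,0.12,0],[-0.12,0.14,0],[-0.1,0.16,0],[-0.08,0.17,0],[-0.02,0.06,0],[-0.01,0.03,0],[0,0,0],[0,0,0],[0,0,0],[0,0,0]],"turn":[[0,0,0],[0,0,0],[0,0,0],[0,0,0],[0,0,0],[0,0,0],[0,0,0],[0,0,0],[0,0,0],[0,0,0]],"hand":[-1,-1,-1,-1,-1,-1,-1,-1,-1,-1]}'; python3 - <<'E'
from h import *
c=camera("side"); crop(c,"side_m.png",220,145,330,265,5)
E
```

```text
time: 21.4
ee_pos: [0.4985, 0.1204, 0.2312]
tcp_rot: [180.0, 0.0, -100.9]
wrist_force: [0.1, 1.0, -0.3]
opening: 0.0002
```

View pics/side_m.png

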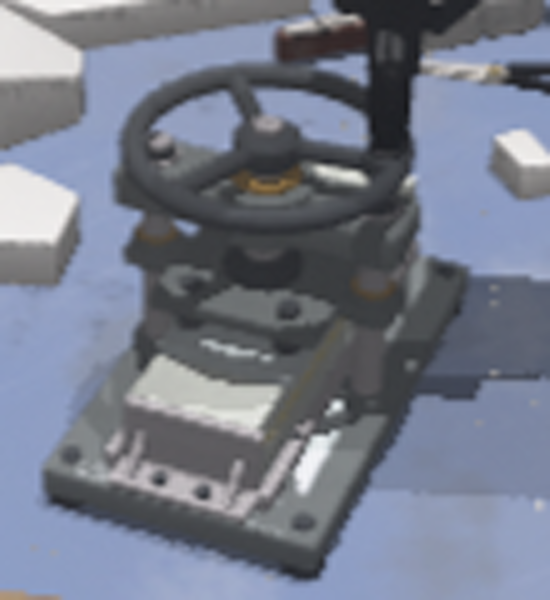

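Creep the last 4 mm to the recorded contact position.

```bash
python3 -m jog '{"delta_pos":[[-0.01,0.02,0],[-0.01,0.02,0],[-0.01,0.02,0],[-0.01,0.02,0],[0,0,0],[0,0,0],[0,0,0],[0,0,0],[0,0,0],[0,0,0]],"turn":[[0,0,0],[0,0,0],[0,0,0],[0,0,0],[0,0,0],[0,0,0],[0,0,0],[0,0,0],[0,0,0],[0,0,0]],"hand":[-1,-1,-1,-1,-1,-1,-1,-1,-1,-1]}'
```

```text
time: 22.45
ee_pos: [0.4964, 0.1246, 0.2313]
tcp_rot: [180.0, 0.0, -100.9]
wrist_force: [-0.1, -0.6, -0.4]
opening: 0.0001
```

```bash
python3 -m jog '{"delta_pos":[[0.02,-0.1,0],[0.06,-0.15,0],[0.06,-0.15,0],[0.06,-0.15,0],[0,0,0.4],[0,0,0.6],[0,0,0.6],[0,-0.2,0.2],[0,-0.7,0],[0,-0.7,0]],"turn":[[0,0,0],[0,0,0],[0,0,0],[0,0,0],[0,0,0],[0,0,0],[0,0,0],[0,0,0],[0,0,0],[0,0,0]],"hand":[-1,-1,-1,-1,-1,-1,-1,-1,-1,-1]}'
```

```text
time: 23.45
ee_pos: [0.5067, 0.0158, 0.3211]
tcp_rot: [-180.0, -0.0, -100.8]
wrist_force: [0.6, -0.5, 0.5]
opening: 0.0001
```

```bash
python3 -m jog '{"delta_pos":[[0,-0.8,0],[0,-0.8,0],[0,-0.8,0],[0,-0.8,0],[0,-0.8,0],[0,-0.8,0],[0,0,0],[0,0,0],[0,0,0],[0,0,0]],"turn":[[0,0,0],[0,0,0],[0,0,0],[0,0,0],[0,0,0],[0,0,0],[0,0,0],[0,0,0],[0,0,0],[0,0,0]],"hand":[-1,-1,-1,-1,-1,-1,-1,-1,-1,-1]}'; python3 - <<'E'
from h import *
from scipy.optimize import least_squares
s=camera("side"); c=camera("scene")
im0=cv2.imread("pics/side0.png"); 
a=cv2.resize(im0[140:205,230:325],None,fx=6,fy=6,interpolation=cv2.INTER_CUBIC)
b=cv2.resize(s["frame"][140:205,230:325,::-1],None,fx=6,fy=6,interpolation=cv2.INTER_CUBIC)
x=np.vstack([a,b]); cv2.imwrite("pics/cmp.png",cv2.resize(x,None,fx=.75,fy=.75))
crop(c,"scene_n.png",180,150,360,320,4)
crop(s,"side_n.png",235,150,300,255,7)
def hand(img,h):
    m=(img.max(2)<45).astype(np.uint8); m[:142]=0;m[195:]=0;m[:,:285]=0;m[:,312:]=0
    n,l,st,ce=cv2.connectedComponentsWithStats(m); i=1+np.argmax(st[1:,4]); 
    return st[i],ce[i].round(2)
print("side handle initial",hand(im0[:,:,::-1],0),"now",hand(s["frame"],0))
w=pts(s)
k=(w[...,2]>.222)&(w[...,2]<.257)&(np.hypot(w[...,0]-.56,w[...,1]-.12)<.1)
print(np.nanmean(w[k],0),k.sum())
E
```

```text
time: 24.45
ee_pos: [0.5065, -0.2222, 0.3214]
tcp_rot: [-180.0, 0.0, -100.8]
wrist_force: [-0.3, 0.7, -0.2]
opening: 0.0
side handle initial (array([293, 158,   9,  16, 103], dtype=int32), array([297.23, 165.74])) now (array([293, 160,   9,  16, 107], dtype=int32), array([297.03, 167.6 ]))
[0.49731916 0.15647068 0.24065133] 100
```

View pics/cmp.png

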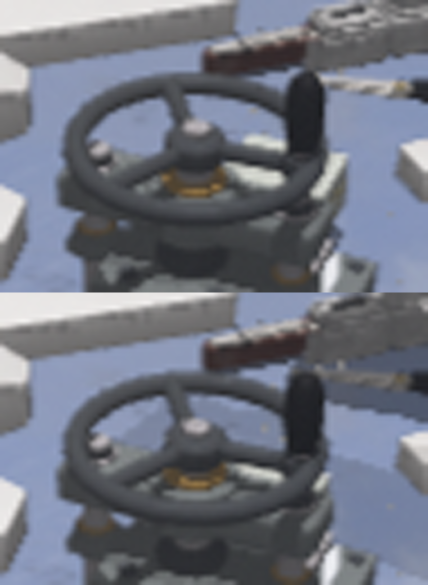

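View pics/side_n.png

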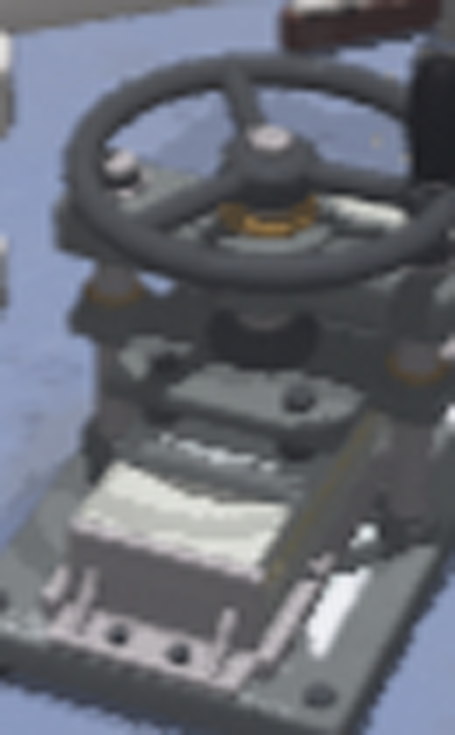

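View pics/scene_n.png

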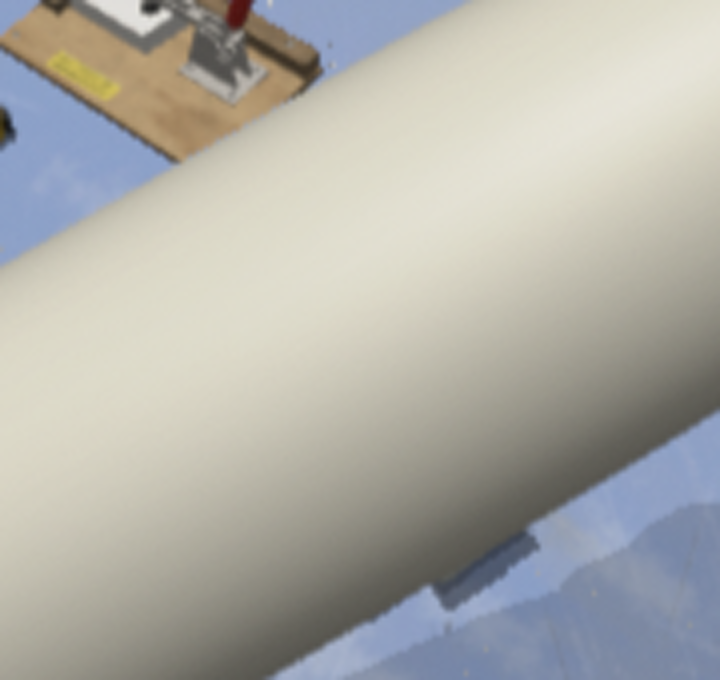

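In the side view the handle is back at its starting column (u 297.0 vs 297.2) and 1.9 px lower, about the expected 5 mm sink. The blank is still at the stop. I'll swing the arm out of the scene camera's view for a second check and a bystander check.

```bash
python3 -m jog '{"delta_pos":[[-0.4,-0.5,0],[-0.4,-0.5,0],[-0.4,-0.5,0],[-0.4,-0.5,0],[-0.4,-0.5,0],[-0.4,-0.5,0],[-0.4,-0.5,0],[-0.4,-0.5,0],[-0.4,-0.5,0],[0,0,0]],"turn":[[0,0,0],[0,0,0],[0,0,0],[0,0,0],[0,0,0],[0,0,0],[0,0,0],[0,0,0],[0,0,0],[0,0,0]],"hand":[-1,-1,-1,-1,-1,-1,-1,-1,-1,-1]}'; python3 - <<'E'
from h import *
c=camera("scene")
im0=cv2.imread("pics/scene0.png"); f=c["frame"][:,:,::-1]
a=im0[165:315,140:340]; b=f[165:315,140:340]
cv2.imwrite("pics/cmp2.png",cv2.resize(np.hstack([a,b]),None,fx=2,fy=2,interpolation=cv2.INTER_CUBIC))
cv2.imwrite("pics/scene_o.png",f)
def hand(img):
    m=(img.max(2)<45).astype(np.uint8); m[:195]=0;m[225:]=0;m[:,:225]=0;m[:,250:]=0
    n,l,st,ce=cv2.connectedComponentsWithStats(m); i=1+np.argmax(st[1:,4]); return st[i],ce[i].round(2)
print(hand(im0),hand(f))
# expected pixel shift for 5 mm sink, and per 5deg extra turn
p=np.array([.495,.1486,.245]); print(proj(c,p-[0,0,.005])-proj(c,p), proj(c,p+[.0006,.0059,-.005])-proj(c,p))
w=pts(c); m=((c["frame"].min(2)>150)&(np.abs(w[...,2]-.072)<.008)).astype(np.uint8)
n,l,s,ce=cv2.connectedComponentsWithStats(m)
i=[k for k in range(1,n) if s[k,4]>600 and s[k,0]<330][0]
yy,xx=np.nonzero(l==i); P=np.array([ray(c,u,v,.074)[:2]*1000 for u,v in zip(xx,yy)])
print(cv2.boxPoints(cv2.minAreaRect(P.astype(np.float32))))
E
```

```text
time: 25.55
ee_pos: [0.3248, -0.4497, 0.321]
tcp_rot: [180.0, -0.0, -101.0]
wrist_force: [0.9, 0.1, 0.0]
opening: 0.0
(array([233, 203,  12,  20, 159], dtype=int32), array([238.74, 212.13])) (array([233, 204,  11,  20, 149], dtype=int32), array([238.47, 213.09]))
[0.11235329 1.24640969] [-1.47567263 -0.27877276]
[[494.20914  -29.049452]
 [571.0961   -43.195213]
 [587.63684   46.709015]
 [510.74982   60.854774]]
```

View pics/cmp2.png

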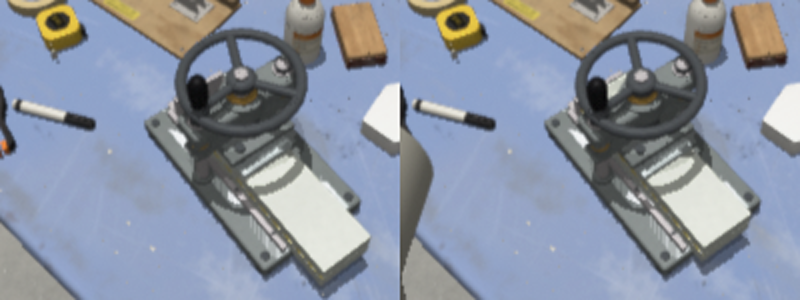

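View pics/scene_o.png

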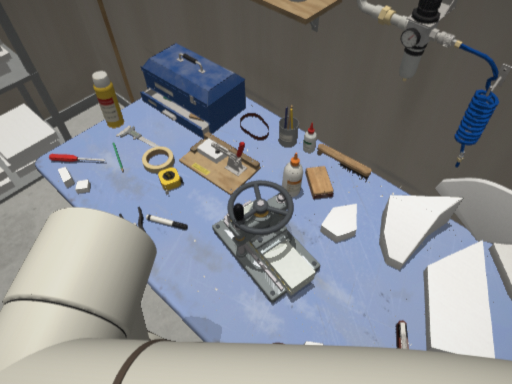

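Both cameras put the handle within about 1° of its start after the turn. The blank's near face is 179.6 mm from the axis (180 when home), and the bystanders have not moved. I'm handing in.

```bash
python3 -c "
from workcell import ticket
print(ticket.job_done())"
```

```text
the job is handed in; nothing more can be done
None
```

The blank is pushed home against the stop and the press is closed by one clockwise turn. I handed the job in at about 25.6 s with the arm clear of everything.

**Blank:** I pushed it by its near end with the shut fingertips, about 39 mm along the rails, until the force rose to 10 N and it stopped. Afterwards the near face measured 179.6 mm from the screw axis, against 180 mm when home. The side view showed no gap at the stop.

**Wheel:** I pushed the handle round clockwise from behind and stopped the fingers at the spot where they first touched it. The highest wrist force I read was about 8 N; I only read it at the end of each one-second move.
- **Angle:** the handle came back to its starting position, perhaps 1° past it; both cameras agree on this.
- **Sink:** it dropped 1.9 px in the side view, roughly the expected 5 mm, and 1.0 px in the scene view, where 5 mm should give 1.2 px.

**Other objects:** the tape measure, marker, glue bottle and foam part looked unmoved in the last scene picture. The arm mostly hid the offcut in that picture. It looked undisturbed in the side views, and I did not go near it.

I did not measure the platen's contact with the foam or the spring pressure directly; I took those from the full turn and the sink.

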